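# Load a plate under the bridge of a drill jig

### The arm

A 6-joint arm with a two-finger parallel gripper is mounted at the origin on a cart in front of the work surface, level with it; the furniture and walls round the work are solid. World frame = base frame: x ahead of the robot, y to its left, z up, the work surface at z = 0. Lengths are in mm, angles in rad, forces in N, time in s.
With the tool pointing down it reaches from about 300 to 775 mm from the base axis. Payload 14.6 kg.
Tool frame: the origin (TCP) lies at the very end of the fingers, on their centre line; the grasp point (between the pads) lies 19 mm behind it; z points along the fingers, y is the line along which they close (so a half turn about z gives the same grasp; the last joint's range is limited). The gripper opens to 94 mm and grips with 3 to 60 N. Pads are 16 mm wide; open, the fingers measure 119 mm over their backs; the gripper's body (75 mm by 177 mm) begins 78 mm behind the grasp point.
Start: joints at [-1.235, 0.3, 1.521, -0, 1.321, -0.067], TCP at [215.59, -505.975, 205.446] pointing down, gripper open.
Joint ranges: [-3.03, 3.03], [-0.79, 2.21], [0.23, 2.52], [-1.04, 4.18], [0, 3.07], [-2.55, 2.55]. Speed limits (rad/s): [2.22, 2.22, 2.57, 3.14, 3.14, 3.14].

### API

Orientations are given as [roll, pitch, yaw] about the fixed x, y, z axes, in that order (R = Rz(yaw) Ry(pitch) Rx(roll)).
In Python, from cell import manip, camera, get_calibration gives the robot as it stands. The module is installed in compiled form; this text tells all that it offers.
- The arm moves only by the tool jog_arm, never from a script. Its argument "plan" is one flat list of numbers, 6 for each row, row after row: the shift along the world's x, y, z in m, then the turn, a rotation vector about the world's x, y, z in degrees. A call has 1 to 20 rows; each row is the pose to reach, as a shift and turn from the pose commanded when the call began; what a row does not reach only later rows make up. A row lasts 1/10 s, in which the tool goes at most 50 mm and 8.59 degrees, less where a joint would pass 70% of its speed; a pose out of reach is approached as far as the arm can. A call with a gripper value outside its range is refused whole. "claw" is the finger opening in m, from 0 to 0.094, set as the call begins (left out, the last holds). The fingers move at their own pace and stop on an object; "force" is the grip in N (left out, the last holds). Time passes only in rows, so rows that repeat a pose let the fingers close. It gives the time, the measured TCP pose, the force, the opening and the grip force at its end, in the units of the state.
- manip.read_state(): the state, without advancing time (a new reading comes with each control period).
- camera(name): name is "scene" or "side" or "wrist"; returns (picture, depth): 420x560x3 uint8, red, green, blue; 420x560 float32, mm along the optical axis (not along the pixel's ray), 0 where there is no reading.
- get_calibration(name): a dict with "fx", "fy", "cx", "cy" (pixels), "origin" and "attitude" of the camera in the world. Camera axes: x right, y down, z forward; pixel columns grow to the right and rows downward; lengths in mm; the calibration is good to about 2 mm. A picture is of the moment at which its call begins: read the wrist's pose just before it. get_calibration takes no time and is no camera call; for the wrist camera it gives the pose at the moment of the call.
- manip.sign_off(): hands the job in; it is judged then, once.
The state is a dict: "clock": time; "joints": joint angles; "qd": joint speeds; "effort": joint torques, N m; "eef_pos": TCP position; "eef_rot": TCP orientation; "wrist_force": force on the tool from outside, world axes, zero at the start; "moment": the same for the moment, N m; "finger_gap": finger opening in mm; "finger_force": force on a finger pad.
Only numpy, scipy, OpenCV 4.12 (cv2) and the standard library are available. Lean on these libraries where they do the work, as an engineer would, in place of code of your own. Each camera call takes 0.05 s, during which the arm holds its last target. There are 200 camera calls.

### The job

Load the drill jig: push the flat aluminium plate along the bench top, red-cross end first, into the jig's mouth and under its low blue bridge until the plate is fully home against the red stop bar at the back, so that the cross lies right under the brass bush. Only push it with the fingers: never lift or tip the plate, it stays flat on the bench throughout. Leave the other things on the bench where they are.

Things in the scene. Friction and masses are not known exactly. Their poses are not given: they have to be found in the camera images.
- plate: Loose bright aluminium plate, 160 (its x) x 90 (its y) x 14 mm thick (z), about 0.5 kg, lying flat on the bench. Origin: centre of its underside. Its +x end is the one with the red marked cross on top and goes into the jig first.
- plate_mark (a point): Punch mark in the middle of the red cross on the plate's top face, 35 mm from the plate's centre towards its +x end, on its centre line.
- drill_jig: Drill jig screwed to the bench (cannot move). Origin: on the bench top under the middle of the bridge; its x axis is the way the plate goes in (mouth at -x, stop at +x). Blue bridge: x = -25 to +25 mm, underside 17.5 mm, top 29.5 mm above the bench. Two dark side rails 17.5 mm high, x = -60 to +60 mm, leave a channel 95 mm wide (y = -47.5 to +47.5 mm).
- jig_mouth (a point): Middle of the jig's mouth on the bench top, at x = -90 mm in the jig's frame. Two steel lead-in plates 15 mm high narrow from here (inner faces 61 mm, outer corners 67 mm either side of the centre line) to the 95 mm channel at x = -60 mm.
- jig_stop (a point): Middle of the front face of the red stop bar (16.5 mm high), at x = +45 mm in the jig's frame, on the bench top. With the plate home against it the plate's centre is at x = -35 mm and its rear end at x = -115 mm, still outside the jig.
- jig_bush (a point): Top of the brass drill bush in the middle of the bridge, 24 mm across, 38.5 mm above the bench, on the vertical through the jig's origin.
- dowel: Bystander: short wooden dowel standing upright, 22 mm across, 75 mm tall, at the back beyond the jig. Origin: centre of its foot.
- jar: Bystander: white jar with a black lid, 62 mm across, 80 mm tall, at the back. Origin: centre of its foot.
- glue_bottle: Bystander: white glue bottle with a red tip, 48 mm across, 134 mm tall, at the back. Origin: centre of its foot.
- spool_0: Bystander: cream thread spool standing upright, 41 mm across, 52 mm tall, between robot and jig. Origin: centre of its foot.
- carton_blue_0: Bystander: blue carton, 53 x 66 x 118 mm, standing near the robot's edge of the bench. Origin: centre of its foot.
- marker: Bystander: black and white marker pen lying at the back of the bench, about 140 mm long, 19 mm thick. Origin: under its middle.

How it is judged (in metres and radians):
On the way:
1. the plate lies flat with its front end under the bridge, in line with the jig (x of plate in the frame of drill_jig above -0.1 m and y of plate in the frame of drill_jig between -0.01 and 0.01 m and angle between the x axis of plate and the x axis of drill_jig, either way round below 0.1 rad), for 0.02 s.
At the end, for the whole second after the job is handed in: The plate lies still and flat on the bench under the bridge, within 4 mm of the red stop bar, in line with the jig within 0.06 rad, its mark within 6 mm of the bush's axis seen from above (x of plate in the frame of drill_jig between -0.039 and -0.03 m and horizontal distance between plate_mark and jig_bush below 0.006 m and angle between the x axis of plate and the x axis of drill_jig, either way round below 0.06 rad and angle between plate's own z axis and vertical below 0.03 rad and height (world z) of plate below 0.003 m and linear speed of plate below 0.01 m/s); the robot touches nothing.
It fails at once if the plate is lifted or tipped off the bench (centre more than 6 mm up, or tilted more than 0.12 rad) (height (world z) of plate above 0.006 m or angle between plate's own z axis and vertical above 0.12 rad).
It fails at once if a bystander is moved more than 20 mm or knocked over (distance of any of dowel, jar, glue_bottle, spool_0, carton_blue_0, marker from where it was at the start of the episode above 0.02 m or angle between any of dowel, jar, glue_bottle, spool_0, carton_blue_0's own z axis and vertical above 0.3 rad).
It also fails if it takes over 72 s, if anything falls off the work surface, if the arm or the gripper's body presses on something with over 40 N, if the wrist force passes 120 N, or if a joint passes its speed limit or range.

## Working session

There is one attempt and no reset: what is moved stays moved. The work goes in short steps, Python scripts to look and compute and a tool call to move; the robot and the scene stay as the last step left them, time stands still between calls to the robot, and variables do not carry over. Pictures are saved under pics/ and viewed, at most 10 in all, crops included, and the job is handed in when it is done.

Besides the shell and the picture viewer there is one more tool, called after ">>>" in YAML: its name, and indented under it one key for each argument. jog_arm: Moves the arm, as the interface text tells. Its arguments: {"type":"object","properties":{"plan":{"type":"array"},"claw":{"type":"number"},"force":{"type":"number"}},"required":["plan"]}

```bash
mkdir -p pics
cat > h.py <<'E'
import numpy as np, cv2
from scipy.spatial.transform import Rotation as R
from cell import manip, camera, get_calibration
def rays(c,uv):
    uv=np.atleast_2d(np.asarray(uv,float)); A=np.array(c["attitude"],float)
    A=A if A.shape==(3,3) else R.from_euler('xyz',A).as_matrix()
    d=np.c_[(uv[:,0]-c["cx"])/c["fx"],(uv[:,1]-c["cy"])/c["fy"],np.ones(len(uv))]
    return np.array(c["origin"],float),d@A.T
def onz(c,uv,z):
    o,d=rays(c,uv); return o+d*((z-o[2])/d[:,2])[:,None]
E
python3 - <<'E'
from h import *
for n in("scene","side"):
    p,d=camera(n); cv2.imwrite(f"pics/{n}0.png",p[:,:,::-1]); np.savez(f"{n}0.npz",p=p,d=d); print(n,get_calibration(n))
print(manip.read_state())
E
```

```text
scene {'fx': 410.82563857552793, 'fy': 410.82563857552793, 'cx': 277.3295069575457, 'cy': 207.60742317520328, 'origin': array([ 41.45149733, 671.75707026, 567.94884842]), 'attitude': array([-2.14070435,  0.0105679 , -2.40746347])}
side {'fx': 527.8323725530313, 'fy': 527.8323725530313, 'cx': 272.09585788655056, 'cy': 212.79399050833183, 'origin': array([557.88429627, 753.23474416, 770.86401375]), 'attitude': array([-2.39250989,  0.01818361,  3.07803975])}
{'clock': 0.1, 'joints': array([-1.23458903e+00,  3.00389791e-01,  1.52153243e+00,  4.87031804e-06,
        1.32072965e+00, -6.66119986e-02]), 'qd': array([ 0.0005169 , -0.0018444 , -0.001208  ,  0.00140879, -0.00209235,
       -0.00094709]), 'effort': array([ 6.24011627e-04, -5.32642436e+01, -3.53285766e+01,  7.09484727e-02,
        2.34511297e-02, -5.03121760e-05]), 'eef_pos': array([ 215.51741739, -505.74505344,  204.95151836]), 'eef_rot': array([-3.14053610e+00, -7.52117603e-05,  4.02818047e-01]), 'wrist_force': array([ 0.40016165,  0.02996072, -0.0376524 ]), 'moment': array([ 0.02118127,  0.06280366, -0.07532066]), 'finger_force': 0.0, 'finger_gap': 94.20299554733502}
```

View pics/scene0.png

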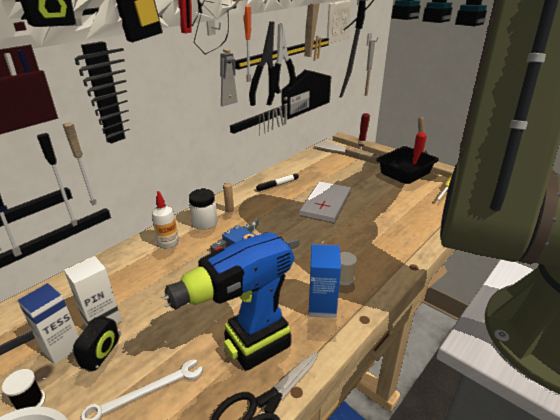

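View pics/side0.png

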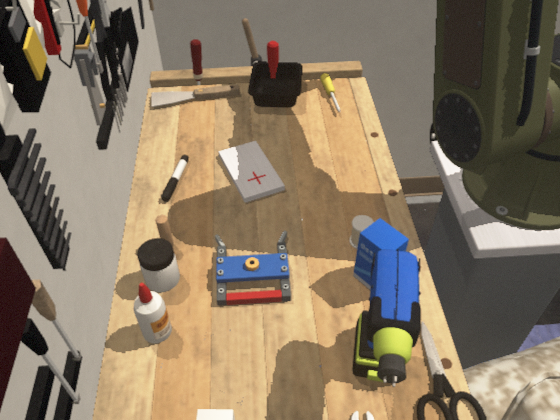

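The side view shows everything. The plate has corners at about (218,152), (252,142), (285,188) and (245,201), with its cross at (257,177). The jig's bush is at (252,264) and its red bar at (253,296), so the mouth faces up-image, towards the plate. In the scene view the drill hides the jig.

```bash
cat > m.py <<'E'
from h import *
def world(p,d,c):
    v,u=np.mgrid[:420,:560]; o,r=rays(c,np.c_[u.ravel(),v.ravel()])
    return (o+r*d.ravel()[:,None]).reshape(420,560,3)
def plate(p,d,c,roi):
    W=world(p,d,c); x0,x1,y0,y1=roi
    m=(np.abs(W[:,:,2]-14)<5)&(d>0); b=np.zeros_like(m); b[y0:y1,x0:x1]=1; m=(m&b).astype(np.uint8)
    n,l,s,_=cv2.connectedComponentsWithStats(m); i=1+s[1:,4].argmax()
    uv=np.argwhere(l==i)[:,::-1]; P=onz(c,uv,14)[:,:2].astype(np.float32)
    return cv2.minAreaRect(P),W[l==i][:,2].mean(),s[i,4]
def red(p,roi):
    x0,x1,y0,y1=roi; q=p[y0:y1,x0:x1].astype(int); m=(q[:,:,0]>1.6*q[:,:,1]+15)&(q[:,:,0]>1.6*q[:,:,2]+15)
    return np.argwhere(m)[:,::-1]+[x0,y0]
E
python3 - <<'E'
from m import *
z=np.load("side0.npz");p,d=z["p"],z["d"];c=get_calibration("side");W=world(p,d,c)
print("bench z",W[215:225,240:260,2].mean())
r=plate(p,d,c,(205,300,130,210));print(r, cv2.boxPoints(r[0]))
uv=red(p,(235,280,160,195));P=onz(c,uv,14);print("cross",len(uv),P.mean(0),(P.min(0)+P.max(0))/2)
uv=red(p,(215,300,285,308));P=onz(c,uv,16.5);print("bar",len(uv),W[uv[:,1],uv[:,0],2].mean(),cv2.boxPoints(cv2.minAreaRect(P[:,:2].astype(np.float32))))
q=p.astype(int);m=(q[:,:,2]>1.5*q[:,:,0]+20);m[:245]=0;m[285:]=0;m[:,:210]=0;m[:,300:]=0
m&=np.abs(W[:,:,2]-29.5)<5
uv=np.argwhere(m)[:,::-1];P=onz(c,uv,29.5);rr=cv2.minAreaRect(P[:,:2].astype(np.float32));print("bridge",rr,cv2.boxPoints(rr))
m=(q[:,:,0]>q[:,:,2]*1.5)&(q[:,:,0]>90);m[:255]=0;m[274:]=0;m[:,:240]=0;m[:,265:]=0
m&=W[:,:,2]>31
uv=np.argwhere(m)[:,::-1];P=onz(c,uv,38.5);print("bush",len(uv),P.min(0),P.max(0),P.mean(0),W[uv[:,1],uv[:,0],2].mean())
for n,(u,v) in dict(spool=(363,222),carton=(382,238),dowel=(164,220),jar=(157,250),markerA=(184,160),markerB=(168,193)).items(): print(n,W[v,u].round())
big=cv2.resize(p[130:310,150:400],None,fx=3.2,fy=3.2,interpolation=2);cv2.imwrite("pics/crop0.png",big[:,:,::-1])
E
```

```text
bench z -0.45760499379875397
(((564.6666259765625, -83.33396911621094), (91.79078674316406, 165.31564331054688), 19.396812438964844), np.float64(14.21991686731547), np.int32(2218)) [[ 493.92487    -20.60997  ]
 [ 548.8276    -176.5425   ]
 [ 635.4084    -146.05797  ]
 [ 580.5057       9.8745575]]
cross 38 [553.76200195 -53.85021243  14.        ] [553.98524158 -53.53641643  14.        ]
bar 639 15.97719820481108 [[523.57605 232.44312]
 [617.745   232.4205 ]
 [617.7506  255.99765]
 [523.58167 256.02026]]
bridge ((570.6448364257812, 188.45521545410156), (123.22146606445312, 49.89329528808594), 0.3103427290916443) [[508.89987 213.06778]
 [509.17014 163.17523]
 [632.3898  163.84265]
 [632.1195  213.7352 ]]
bush 126 [559.88719944 175.79870299  38.5       ] [581.05264672 202.43369953  38.5       ] [570.77937173 190.12529881  38.5       ] 37.80598866890297
spool [365. 123.  54.]
carton [358. 214. 116.]
dowel [723. 109.  75.]
jar [729. 180.  79.]
markerA [ 707. -118.   17.]
markerB [735. -21.  16.]
```

View pics/crop0.png

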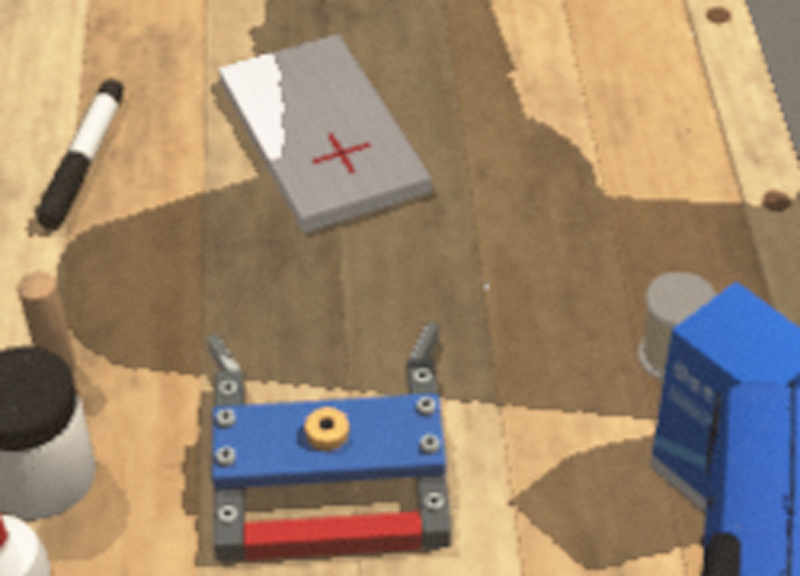

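The crop confirms the poses, and the measured sizes agree with the ones given. The jig origin is at (570.7,188.6), facing +y. The plate centre is at about (565,-87) with yaw 109.4°. The cross gives the same centre. I'll check the clutter's height along the approach, then move.

Run:
```python
from m import *
z=np.load("side0.npz");W=world(z["p"],z["d"],get_calibration("side"))
for a,b in((-520,-400),(-400,-300),(-300,-180)):
    m=(W[:,:,0]>150)&(W[:,:,0]<720)&(W[:,:,1]>a)&(W[:,:,1]<b)&(z["d"]>0)
    P=W[m]; print(a,b,len(P),P[P[:,2].argmax()].round() if len(P) else '')
```

```text
-520 -400 4229 [ 687. -438.  119.]
-400 -300 4791 [ 548. -385.   49.]
-300 -180 6286 [ 467. -293.   49.]
```

>>> jog_arm:
  plan: [0.02, 0.016, 0, 0, 0, 4, 0.05, 0.04, 0, 0, 0, 10, 0.08, 0.065, 0, 0, 0, 17, 0.11, 0.09, 0, 0, 0, 24, 0.14, 0.115, 0, 0, 0, 31, 0.17, 0.14, 0, 0, 0, 38, 0.2, 0.165, 0, 0, 0, 45, 0.23, 0.19, 0, 0, 0, 52, 0.26, 0.213, 0, 0, 0, 59, 0.29, 0.237, 0, 0, 0, 66, 0.32, 0.262, 0, 0, 0, 73, 0.35, 0.286, 0, 0, 0, 79, 0.372, 0.304, -0.02, 0, 0, 84, 0.387, 0.316, -0.05, 0, 0, 86.3, 0.387, 0.316, -0.08, 0, 0, 86.3, 0.387, 0.316, -0.1, 0, 0, 86.3, 0.387, 0.316, -0.1, 0, 0, 86.3, 0.387, 0.316, -0.1, 0, 0, 86.3]
  claw: 0.06

```text
clock: 1.9
eef_pos: [602.7, -190.1, 106.0]
eef_rot: [3.142, -0.0, 1.909]
wrist_force: [0.7, -0.1, 0.5]
finger_gap: 60.3
finger_force: 0.0
```

Run:
```python
from m import *
c=get_calibration("wrist");p,d=camera("wrist");cv2.imwrite("pics/w1.png",p[:,:,::-1]);np.savez("w1.npz",p=p,d=d)
print(c)
r=plate(p,d,c,(0,560,0,420));print(r)
uv=red(p,(0,560,0,420));print(len(uv),uv.min(0),uv.max(0))
```

```text
{'fx': 314.0868084368484, 'fy': 314.0868084368484, 'cx': 278.51643312128454, 'cy': 208.45836208675243, 'origin': array([ 574.47464498, -109.85722329,  285.07803753]), 'attitude': array([ 2.84747904e+00, -1.63671815e-03,  3.38830976e-01])}
(((567.3995971679688, -97.41217803955078), (89.45291900634766, 134.9983673095703), 19.642349243164062), np.float64(13.864022245459914), np.int32(19596))
576 [249   1] [300  58]
```

View pics/w1.png

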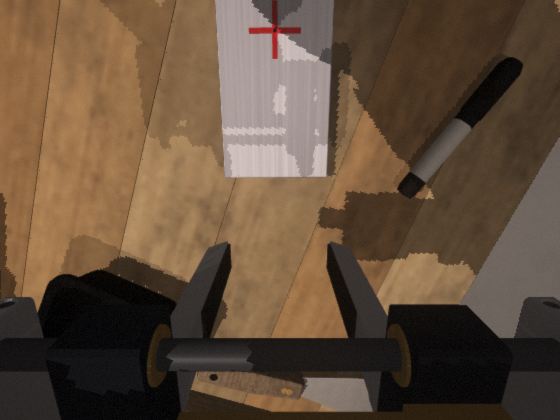

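The wrist view shows the plate between columns 222 and 332, its rear edge at row 177 and the cross at (274,30). It is square to the fingers, with its rear midpoint at about (590.5,-161.5). I'll descend behind it and close up to contact.

>>> jog_arm:
  plan: [-0.002, -0.001, -0.02, 0, 0, 0, -0.002, -0.001, -0.05, 0, 0, 0, -0.002, -0.001, -0.075, 0, 0, 0, -0.002, -0.001, -0.09, 0, 0, 0, -0.002, -0.001, -0.097, 0, 0, 0, -0.002, -0.001, -0.1, 0, 0, 0, -0.002, -0.001, -0.1, 0, 0, 0, -0.004, 0.004, -0.1, 0, 0, 0, -0.005, 0.008, -0.1, 0, 0, 0, -0.006, 0.012, -0.1, 0, 0, 0, -0.007, 0.015, -0.1, 0, 0, 0, -0.008, 0.018, -0.1, 0, 0, 0, -0.009, 0.02, -0.1, 0, 0, 0, -0.009, 0.02, -0.1, 0, 0, 0]

```text
clock: 3.35
eef_pos: [593.6, -169.8, 5.5]
eef_rot: [3.142, 0.0, 1.909]
wrist_force: [-0.7, -0.4, -0.2]
finger_gap: 59.7
finger_force: 0.0
```

>>> jog_arm:
  plan: [-0.001, 0.003, 0, 0, 0, 0, -0.003, 0.009, 0, 0, 0, 0, -0.005, 0.014, 0, 0, 0, 0, -0.0065, 0.0185, 0, 0, 0, 0, -0.008, 0.023, 0, 0, 0, 0, -0.0101, 0.0293, 0, 0, 0, -1.5, -0.0121, 0.0356, 0, 0, 0, -3, -0.0139, 0.042, 0, 0, 0, -4.5, -0.0155, 0.0484, 0, 0, 0, -6, -0.0169, 0.0549, 0, 0, 0, -7.5, -0.0182, 0.0614, 0, 0, 0, -9, -0.0193, 0.0679, 0, 0, 0, -10.5, -0.0193, 0.0679, 0, 0, 0, -10.5]

```text
clock: 4.65
eef_pos: [574.0, -101.1, 5.4]
eef_rot: [-3.141, -0.001, 1.726]
wrist_force: [-0.2, -0.6, -0.1]
finger_gap: 60.1
finger_force: 0.0
```

```bash
cat > look.py <<'E'
from m import *
import sys
c=get_calibration("side");p,d=camera("side");cv2.imwrite(sys.argv[1],p[:,:,::-1])
# red cross and free plate corners in side view
uv=red(p,tuple(map(int,sys.argv[2:6])));P=onz(c,uv,14);print("cross",len(uv),P.mean(0)[:2].round(1),((P.min(0)+P.max(0))/2)[:2].round(1))
r=plate(p,d,c,tuple(map(int,sys.argv[6:10])));print(r);print(cv2.boxPoints(r[0]).round(1))
s=manip.read_state();print(s["eef_pos"].round(1),s["wrist_force"].round(1))
E
python3 look.py pics/s2.png 235 280 170 215 200 300 140 235
```

```text
cross 38 [554.3  23. ] [554.3  22.2]
(((560.677001953125, -18.31647491455078), (90.35238647460938, 184.86936950683594), 9.993664741516113), np.float64(14.23413339895939), np.int32(2556))
[[ 500.1   64.9]
 [ 532.2 -117.2]
 [ 621.2 -101.5]
 [ 589.1   80.6]]
[ 574.1 -101.5    5.4] [-0.2  0.2  0.5]
```

View pics/s2.png

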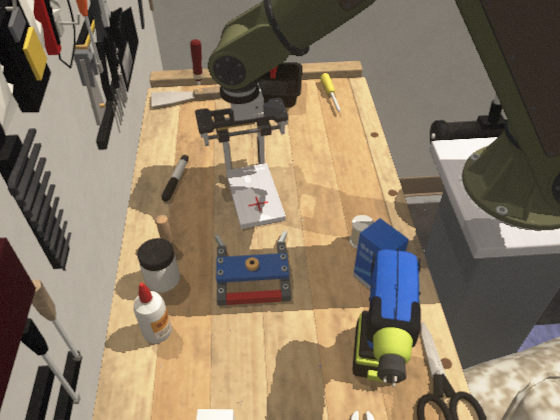

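The plate follows the fingers: the cross is near (258,203), which is (554,22.5) in the world, with yaw about 99°. Bystanders are untouched. I'll finish the arc and enter the mouth.

>>> jog_arm:
  plan: [-0.0005, 0.003, 0, 0, 0, -0.7, -0.0011, 0.0075, 0, 0, 0, -1.7, -0.0017, 0.013, 0, 0, 0, -3, -0.0023, 0.0195, 0, 0, 0, -4.5, -0.0027, 0.026, 0, 0, 0, -6, -0.003, 0.0325, 0, 0, 0, -7.4, -0.0031, 0.0385, 0, 0, 0, -8.7, -0.0031, 0.0445, 0, 0, 0, -8.8, -0.0031, 0.0505, 0, 0, 0, -8.8, -0.0031, 0.0565, 0, 0, 0, -8.8, -0.0031, 0.0625, 0, 0, 0, -8.8, -0.0031, 0.068, 0, 0, 0, -8.8, -0.0031, 0.072, 0, 0, 0, -8.8, -0.0031, 0.072, 0, 0, 0, -8.8]

```text
clock: 6.1
eef_pos: [571.2, -29.4, 5.4]
eef_rot: [-3.142, -0.0, 1.573]
wrist_force: [1.0, 0.9, 0.4]
finger_gap: 60.1
finger_force: 0.0
```

```bash
python3 look.py pics/s3.png 235 280 205 250 200 300 170 238
```

```text
cross 47 [571.9  94.1] [572.7  95.8]
(((570.6571655273438, 41.60029220581055), (140.55392456054688, 88.9888916015625), 89.69268798828125), np.float64(14.331420915642001), np.int32(2228))
[[525.8 -28.4]
 [614.8 -28.9]
 [615.5 111.6]
 [526.5 112.1]]
[571.2 -29.7   5.5] [-0.4 -0.1  0.1]
```

View pics/s3.png

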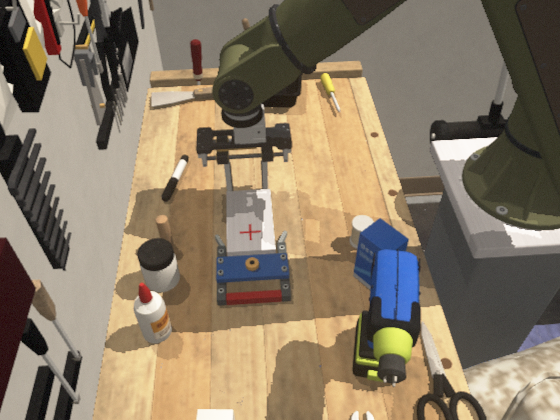

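The plate is in the mouth, with sides at x≈526 and 615. It is centred on 570.7 and in line to better than 0.5°, with the cross at (250,232). Next I push straight in, stopping just short of home.

>>> jog_arm:
  plan: [0, 0.003, 0, 0, 0, 0, 0, 0.008, 0, 0, 0, 0, 0, 0.014, 0, 0, 0, 0, 0, 0.02, 0, 0, 0, 0, 0, 0.026, 0, 0, 0, 0, 0, 0.032, 0, 0, 0, 0, 0, 0.038, 0, 0, 0, 0, 0, 0.044, 0, 0, 0, 0, 0, 0.05, 0, 0, 0, 0, 0, 0.056, 0, 0, 0, 0, 0, 0.062, 0, 0, 0, 0, 0, 0.068, 0, 0, 0, 0, 0, 0.073, 0, 0, 0, 0, 0, 0.078, 0, 0, 0, 0, 0, 0.082, 0, 0, 0, 0, 0, 0.085, 0, 0, 0, 0, 0, 0.087, 0, 0, 0, 0, 0, 0.087, 0, 0, 0]

```text
validation failed for argument at $.pl...
```

>>> jog_arm:
  plan: [0, 0.001, 0, 0, 0, 0, 0, 0.002, 0, 0, 0, 0, 0, 0.003, 0, 0, 0, 0, 0, 0.004, 0, 0, 0, 0, 0, 0.004, 0, 0, 0, 0]

```text
clock: 6.65
eef_pos: [571.2, -26.0, 5.5]
eef_rot: [3.142, 0.0, 1.572]
wrist_force: [-0.4, -1.7, 0.7]
finger_gap: 59.7
finger_force: 0.7
```

The first call was refused at validation and the second one ran, so the tool is at y=-26. I'll resend in shorter form.

>>> jog_arm:
  plan: [0, 0.003, 0, 0, 0, 0, 0, 0.008, 0, 0, 0, 0, 0, 0.014, 0, 0, 0, 0, 0, 0.02, 0, 0, 0, 0, 0, 0.026, 0, 0, 0, 0, 0, 0.032, 0, 0, 0, 0, 0, 0.037, 0, 0, 0, 0, 0, 0.041, 0, 0, 0, 0, 0, 0.043, 0, 0, 0, 0, 0, 0.043, 0, 0, 0, 0]

```text
clock: 7.65
eef_pos: [571.2, 17.3, 5.4]
eef_rot: [-3.142, -0.0, 1.572]
wrist_force: [0.5, 0.3, -0.8]
finger_gap: 59.5
finger_force: 0.0
```

>>> jog_arm:
  plan: [0, 0.003, 0, 0, 0, 0, 0, 0.008, 0, 0, 0, 0, 0, 0.014, 0, 0, 0, 0, 0, 0.02, 0, 0, 0, 0, 0, 0.026, 0, 0, 0, 0, 0, 0.032, 0, 0, 0, 0, 0, 0.037, 0, 0, 0, 0, 0, 0.04, 0, 0, 0, 0, 0, 0.042, 0, 0, 0, 0, 0, 0.042, 0, 0, 0, 0]

```text
clock: 8.65
eef_pos: [571.2, 59.2, 5.5]
eef_rot: [3.141, -0.0, 1.572]
wrist_force: [-0.2, 0.0, 0.2]
finger_gap: 59.9
finger_force: 0.0
```

About 5–6 mm should be left, so I'll creep and watch the force.

>>> jog_arm:
  plan: [0, 0.001, 0, 0, 0, 0, 0, 0.002, 0, 0, 0, 0, 0, 0.003, 0, 0, 0, 0, 0, 0.004, 0, 0, 0, 0, 0, 0.004, 0, 0, 0, 0]

```text
clock: 9.15
eef_pos: [571.2, 62.4, 5.5]
eef_rot: [-3.142, 0.001, 1.572]
wrist_force: [-1.0, -5.7, 1.0]
finger_gap: 60.1
finger_force: 3.0
```

>>> jog_arm:
  plan: [0, 0.0005, 0, 0, 0, 0, 0, 0.001, 0, 0, 0, 0, 0, 0.001, 0, 0, 0, 0]

```text
clock: 9.45
eef_pos: [571.2, 62.5, 5.5]
eef_rot: [-3.141, 0.002, 1.572]
wrist_force: [-1.5, -12.2, 2.1]
finger_gap: 60.2
finger_force: 6.2
```

The tool stalled at y=62.4 with the force rising, so the plate is against something solid, probably the stop. I'll back off, rise clear and look.

>>> jog_arm:
  plan: [0, -0.002, 0, 0, 0, 0, 0, -0.01, 0, 0, 0, 0, 0, -0.025, 0, 0, 0, 0, 0, -0.04, 0, 0, 0, 0, 0, -0.05, 0.01, 0, 0, 0, 0, -0.06, 0.04, 0, 0, 0, 0, -0.08, 0.07, 0, 0, 0, 0, -0.1, 0.1, 0, 0, 0, 0, -0.12, 0.12, 0, 0, 0, 0, -0.13, 0.13, 0, 0, 0, 0, -0.13, 0.13, 0, 0, 0]

```text
clock: 10.55
eef_pos: [571.5, -67.4, 136.8]
eef_rot: [3.139, 0.0, 1.57]
wrist_force: [-0.6, -0.5, -0.8]
finger_gap: 60.0
finger_force: 0.0
```

Run:
```python
from m import *
c=get_calibration("side");p,d=camera("side")
r=plate(p,d,c,(200,300,190,258));print("side",r);print(cv2.boxPoints(r[0]).round(1))
cv2.imwrite("pics/s4.png",cv2.resize(p[190:315,195:310],None,fx=4.7,fy=4.7,interpolation=2)[:,:,::-1])
c=get_calibration("wrist");p,d=camera("wrist");cv2.imwrite("pics/w4.png",p[:,:,::-1]);print(c["origin"])
r=plate(p,d,c,(0,560,0,420));print("wrist",r)
```

```text
side (((582.27978515625, 110.95465087890625), (111.64651489257812, 78.07292938232422), 0.0888875424861908), np.float64(14.392050372618), np.int32(1643))
[[526.4 149.9]
 [526.5  71.8]
 [638.2  72. ]
 [638.  150.1]]
[570.88436552  18.58808859 314.4945335 ]
wrist (((570.2547607421875, 90.22306823730469), (89.4751205444336, 37.74275207519531), 0.07749884575605392), np.float64(13.789918006954009), np.int32(5323))
```

View pics/s4.png

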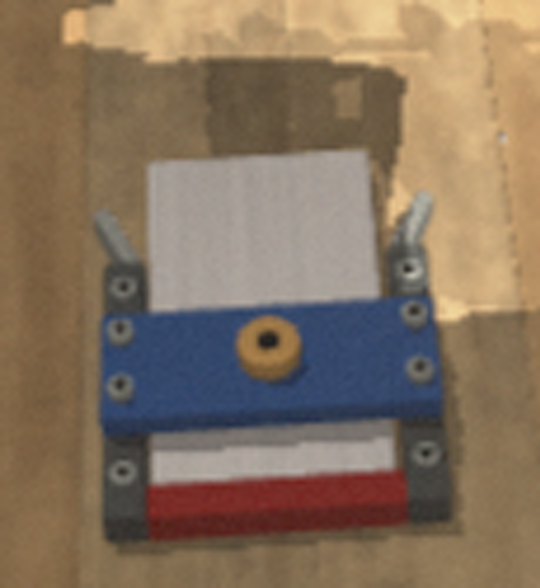

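View pics/w4.png

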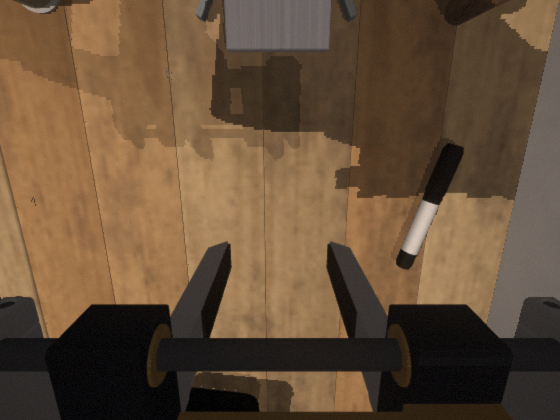

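In the crop the plate's front edge meets the red bar squarely under the bridge. The wrist view shows its rear edge straight at row 50, at y≈71.4, centred at x=570.3. The robot is clear, so I'm handing in.

```bash
python3 -c "
from cell import manip; print(manip.sign_off())"
```

```text
the job is handed in; nothing more can be done
None
```

I pushed the plate flat along the bench into the jig until it stalled against the red stop bar, centred within about 1 mm and square. I backed the arm clear and handed the job in; no verdict came back.

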